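Find the soft spring finger of a tray denester and take it out

ROBOT

A 6-joint arm with a two-finger parallel gripper is mounted at the origin on the work surface. World frame = base frame: x ahead of the robot, y to its left, z up, the work surface at z = 0. Lengths are in mm, angles in rad, forces in N, time in s.
With the tool pointing down it reaches from about 275 to 1000 mm from the base axis. Payload 8.4 kg.
Tool frame: the origin (TCP) lies between the finger pads; the fingertips stand 11 mm ahead of it and the grasp point (between the pads) lies 8 mm behind it; z points along the fingers, y is the direction in which the jaws open and shut (so a half turn about z gives the same grasp; the last joint's range is limited). The gripper opens to 85 mm and grips with 20 to 120 N. Pads are 22 mm wide; open, the fingers measure 114 mm over their backs; the gripper's body (76 mm by 85 mm) begins 54 mm behind the grasp point. The pads swing forward as they close: fully open they stand 13 mm farther back than shut.
Start: joints at [-1.166, 0.353, 1.633, -0, 1.155, -0.002], TCP at [247.294, -573.998, 242.281] pointing down, gripper open.
Joint ranges: [-2.63, 2.63], [-0.92, 2.1], [0.06, 2.66], [-1.3, 4.44], [0, 2.69], [-3.02, 3.02]. Speed limits (rad/s): [2.22, 2.22, 2.79, 3.14, 3.14, 3.14].

INTERFACE

Orientations are given as [roll, pitch, yaw] about the fixed x, y, z axes, in that order (R = Rz(yaw) Ry(pitch) Rx(roll)).
In Python, from rig import r, eyes gives the robot as it stands. The module is installed in compiled form; this text tells all that it offers.
- The arm moves only by the tool servo_tool, never from a script. Its argument "rows" is a list of rows, each a list of 3 entries, a list of its own where there are three numbers: the shift along the world's x, y, z in cm, then the turn about the world's z in rad, then the finger opening in cm, from 0 to 8.54. A call has 1 to 5 rows; each row shifts and turns the commanded pose from where the row before left it; what a row does not reach is not made up. A row lasts 1/12 s, in which the tool goes at most 41.7 mm and 7.16 degrees, less where a joint would pass 70% of its speed; a pose out of reach is approached as far as the arm can. A call is refused whole if a number of a shift passes 4.17 or a number of a turn 0.125, either way. A call with a gripper value outside its range is refused whole. The fingers move at their own pace and stop on an object; "squeeze" is the grip in N (left out, the last holds). Time passes only in rows, so rows that do not move let the fingers close. It gives the time, the measured TCP pose, the force and the opening at its end, in the units of the state.
- r.sense(): the state, without advancing time (a new reading comes with each control period).
- eyes.grab_frame(name): name is "scene" or "top" or "wrist"; returns a dict with "frame" (480x640x3 uint8, red, green, blue), "depth" (480x640 float32, mm along the optical axis (not along the pixel's ray), 0 where there is no reading), "vertical_fov" (degrees; the focal length in pixels is half the picture's height over the tangent of half this angle, whatever the lens; pixels are square), "cx", "cy" (the principal point, pixels), "camera_from_world" (4x4, takes a point from world to camera coordinates); the wrist camera has in their place "hand_eye" (4x4, takes a point from camera to tool coordinates, whose origin is the TCP and whose axes are the flange's). Camera axes: x right, y down, z forward; pixel columns grow to the right and rows downward; lengths in mm; the calibration is good to about 2 mm. A picture is of the moment at which its call begins: read the wrist's pose just before it.
- r.sign_off(): hands the job in, once; it reports no verdict.
The state is a dict: "clock": time; "qpos": joint angles; "qvel": joint speeds; "joint_efforts": joint torques, N m; "eef_pos": TCP position; "tcp_rot": TCP orientation; "contact_force": force on the tool from outside, world axes, zero at the start; "wrist_torque": the same for the moment, N m; "opening": opening from 0.0 (shut) to 1.0 (fully open).
Only numpy, scipy, OpenCV 4.12 (cv2) and the standard library are available. Lean on these libraries where they do the work, as an engineer would, in place of code of your own. Each camera call takes 0.05 s, during which the arm holds its last target.

TASK

One of the three spring fingers on the egg-tray denester's bar has gone soft. Working along the bar from its crank end, press each finger's tip gently down until it bottoms on its stop and hold it there a moment, feeling which one gives way with clearly less force. Then lift that finger unit out by its clamp block and set it down gently, upright and flat, in the shallow scrap tray; leave the other two seated in the bar, disturb nothing else on the bench, and let go.

Things in the scene. Friction and masses are not known exactly. Their poses are not given: they have to be found in the camera images.
- finger_bar: Finger bar of a tray denester, dark steel, fixed: a plate 158 x 206 x 8 mm with three seats at y = +76, 0, -76 mm; ribs and lips 7 mm high hold a unit in each with 1.5 mm clearance. Origin: underside centre, on the bench; x from the finger tips to the clamp blocks (away from the robot), z up. Crank end (round hub, flat lever 75 mm long) at +y, the robot's left; a plain shaft stub at -y.
- finger_a: Spring-finger unit, 0.3 kg, loose, in any seat: aluminium foot 130 x 26 x 12 mm, a steel clamp block at its +x end, and a steel leaf 18 mm wide, 37 mm up, reaching from the block in -x to the free tip. Origin: centre of the foot's underside, which stands on the bar's plate; axes as the bar's. The three units look alike; which of them is soft can only be felt.
- finger_b: Spring-finger unit like finger_a, the same sizes and axes, in another seat of the bar.
- finger_c: Spring-finger unit like finger_a, the same sizes and axes, in another seat of the bar.
- finger_a_tip (a point): Top centre of the black shoe (16 x 22 mm) on the free tip of finger_a's leaf: x = -56, z = 43 mm in the unit. Pressed down it gives about 11 mm, then bottoms on a stop screw standing on the foot. The force grows evenly with travel, to about 8 N at the stop on a firm finger and 3.5 N on a soft one, then steeply. More than 25 N on the tip spoils the finger.
- finger_a_block (a point): Grip point in finger_a's clamp block (x = 45, z = 36 mm in the unit): the block is 40 mm long in x, 26 mm wide in y; its top is 45.5 mm above the unit's origin, two screw heads 4 mm higher. Take it by its two sides from above; 45 mm or more are free beside it. The unit lifts straight up out of its seat.
- finger_b_tip (a point): The same point on the tip of finger_b.
- finger_b_block (a point): The same point in the clamp block of finger_b.
- finger_c_tip (a point): The same point on the tip of finger_c.
- finger_c_block (a point): The same point in the clamp block of finger_c.
- scrap_tray: Shallow scrap tray of grey painted sheet, 190 (x) x 150 (y) mm outside, walls 4 mm thick and 28 mm high, floor 4 mm, without dividers, empty, fixed; it stands to the left or the right of the bar. Origin: centre of the underside. A unit fits in it lying along the tray's x axis.
- parts_bin: Deeper grey plastic bin with cross dividers, 170 x 140 x 55 mm, with small hardware, fixed, on the other side of the bar. Not used. Origin: centre of the underside.
- hex_key: L-shaped hex key, 110 mm long, lying on the bench. Not used.
- screwdriver: Screwdriver lying on the bench. Not used.
- screw_jar: Clear jar with a steel cap, 60 mm wide, 75 mm high, standing beyond the bar. Not used.
- oiler: Steel oil can with a thin spout, 56 mm wide, 125 mm high, standing beyond the bar. Not used.
- tape_roll: Roll of tape, 90 mm across, 24 mm high, lying on the bench. Not used.
Mind the look-alikes: they are no part of the job. Leave any pink look-alike of the finger_a alone. Leave any turquoise look-alike of the finger_b alone.

How it is judged (in metres and radians):
On the way, in this order (a step that is already met when the one before it is completed fails the run):
1. the finger nearest the crank end is pressed down to its stop and held a moment (((y of finger_a in the frame of finger_bar between 0.05 and 0.11 m and z of finger_a in the frame of finger_bar below 0.011 m and z of finger_a_tip in the frame of finger_a below 0.0332 m) or (y of finger_b in the frame of finger_bar between 0.05 and 0.11 m and z of finger_b in the frame of finger_bar below 0.011 m and z of finger_b_tip in the frame of finger_b below 0.0332 m) or (y of finger_c in the frame of finger_bar between 0.05 and 0.11 m and z of finger_c in the frame of finger_bar below 0.011 m and z of finger_c_tip in the frame of finger_c below 0.0332 m))), for 0.15 s.
2. then the middle finger is pressed down to its stop and held a moment (((y of finger_a in the frame of finger_bar between -0.03 and 0.03 m and z of finger_a in the frame of finger_bar below 0.011 m and z of finger_a_tip in the frame of finger_a below 0.0332 m) or (y of finger_b in the frame of finger_bar between -0.03 and 0.03 m and z of finger_b in the frame of finger_bar below 0.011 m and z of finger_b_tip in the frame of finger_b below 0.0332 m) or (y of finger_c in the frame of finger_bar between -0.03 and 0.03 m and z of finger_c in the frame of finger_bar below 0.011 m and z of finger_c_tip in the frame of finger_c below 0.0332 m))), for 0.15 s.
3. then the last finger is pressed down to its stop and held a moment (((y of finger_a in the frame of finger_bar between -0.11 and -0.05 m and z of finger_a in the frame of finger_bar below 0.011 m and z of finger_a_tip in the frame of finger_a below 0.0332 m) or (y of finger_b in the frame of finger_bar between -0.11 and -0.05 m and z of finger_b in the frame of finger_bar below 0.011 m and z of finger_b_tip in the frame of finger_b below 0.0332 m) or (y of finger_c in the frame of finger_bar between -0.11 and -0.05 m and z of finger_c in the frame of finger_bar below 0.011 m and z of finger_c_tip in the frame of finger_c below 0.0332 m))), for 0.15 s.
At the end, for the whole second after the job is handed in: The soft finger unit lies upright and flat on the floor of the scrap tray (within 4 mm of the floor, tilted less than 0.08 rad), at rest and released; the other two units are still seated in the bar, within 8 mm of where they stood (((x of finger_a in the frame of scrap_tray between -0.095 and 0.095 m and y of finger_a in the frame of scrap_tray between -0.075 and 0.075 m and z of finger_a in the frame of scrap_tray below 0.008 m and angle between finger_a's own z axis and vertical below 0.08 rad and linear speed of finger_a below 0.02 m/s and z of finger_a_tip in the frame of finger_a below 0.04286 m and z of finger_b in the frame of finger_bar between 0.006 and 0.011 m and distance of each of finger_b, finger_c from where it was at the start of the episode below 0.008 m and angle between each of finger_b, finger_c's own z axis and vertical below 0.05 rad and z of finger_c in the frame of finger_bar between 0.006 and 0.011 m) or (x of finger_b in the frame of scrap_tray between -0.095 and 0.095 m and y of finger_b in the frame of scrap_tray between -0.075 and 0.075 m and z of finger_b in the frame of scrap_tray below 0.008 m and angle between finger_b's own z axis and vertical below 0.08 rad and linear speed of finger_b below 0.02 m/s and z of finger_b_tip in the frame of finger_b below 0.04286 m and z of finger_a in the frame of finger_bar between 0.006 and 0.011 m and distance of each of finger_a, finger_c from where it was at the start of the episode below 0.008 m and angle between each of finger_a, finger_c's own z axis and vertical below 0.05 rad and z of finger_c in the frame of finger_bar between 0.006 and 0.011 m) or (x of finger_c in the frame of scrap_tray between -0.095 and 0.095 m and y of finger_c in the frame of scrap_tray between -0.075 and 0.075 m and z of finger_c in the frame of scrap_tray below 0.008 m and angle between finger_c's own z axis and vertical below 0.08 rad and linear speed of finger_c below 0.02 m/s and z of finger_c_tip in the frame of finger_c below 0.04286 m and z of finger_a in the frame of finger_bar between 0.006 and 0.011 m and distance of each of finger_a, finger_b from where it was at the start of the episode below 0.008 m and angle between each of finger_a, finger_b's own z axis and vertical below 0.05 rad and z of finger_b in the frame of finger_bar between 0.006 and 0.011 m))); the robot touches nothing.
It fails at once if a finger's tip is pressed with more than 25 N ((z of finger_a_tip in the frame of finger_a below 0.039 m and contact force between the fingers and finger_a above 25 N) or (z of finger_b_tip in the frame of finger_b below 0.039 m and contact force between the fingers and finger_b above 25 N) or (z of finger_c_tip in the frame of finger_c below 0.039 m and contact force between the fingers and finger_c above 25 N)).
It fails at once if more than one unit is moved over 15 mm (distance of each of finger_a, finger_b from where it was at the start of the episode above 0.015 m or distance of each of finger_b, finger_c from where it was at the start of the episode above 0.015 m or distance of each of finger_a, finger_c from where it was at the start of the episode above 0.015 m).
It fails at once if a unit is dropped ((contact force between the fingers and finger_a below 0.05 N and linear speed of finger_a above 0.5 m/s) or (contact force between the fingers and finger_b below 0.05 N and linear speed of finger_b above 0.5 m/s) or (contact force between the fingers and finger_c below 0.05 N and linear speed of finger_c above 0.5 m/s)).
It fails at once if something else on the bench is moved more than 40 mm (distance of any of hex_key, screwdriver, screw_jar, oiler, tape_roll from where it was at the start of the episode above 0.04 m).
It also fails if it takes over 53 s, if anything falls off the work surface, if the arm or the gripper's body presses on something with over 40 N, if the wrist force passes 120 N, or if a joint passes its speed limit or range.

## Working session

There is one attempt and no reset: what is moved stays moved. The work goes in short steps, Python scripts to look and compute and a tool call to move; the robot and the scene stay as the last step left them, time stands still between calls to the robot, and variables do not carry over. Pictures are saved under pics/ and viewed, and the job is handed in when it is done.

Besides the shell and the picture viewer there is one more tool, called after "Request:" by a JSON object that holds its "op" and its "data", one argument or row to a line. servo_tool: Moves the arm, as the interface text tells. Its arguments: {"type":"object","properties":{"rows":{"type":"array"},"squeeze":{"type":"number"}},"required":["rows"]}

```bash
mkdir -p pics; cat > h.py <<'E'
import numpy as np, cv2
from rig import r, eyes
def grab(n):
    f=eyes.grab_frame(n); return f
def K(f):
    fl=240/np.tan(np.radians(f["vertical_fov"])/2); return fl,f["cx"],f["cy"]
def cam2world(f,st=None):
    if "camera_from_world" in f: return np.linalg.inv(np.array(f["camera_from_world"]))
def pts(f,T):
    fl,cx,cy=K(f); d=f["depth"]; v,u=np.mgrid[0:480,0:640]
    P=np.stack([(u-cx)/fl*d,(v-cy)/fl*d,d,np.ones_like(d)],-1)
    return (P@T.T)[...,:3]
E
python3 - <<'E'
from h import *
s=r.sense(); print(s)
for n in ["scene","top","wrist"]:
    f=grab(n); cv2.imwrite(f"pics/{n}0.png",f["frame"][...,::-1]); np.savez(f"pics/{n}0.npz",**f)
    print(n,{k:v for k,v in f.items() if k not in("frame","depth")})
E
```

```text
{'clock': 0.0, 'qpos': array([-1.16642295e+00,  3.53601146e-01,  1.63411496e+00,  9.36835791e-06,
        1.15520007e+00, -2.39814002e-03]), 'qvel': array([-7.93884547e-05, -3.38129706e-04,  5.06595213e-04,  8.86836921e-04,
        7.79551803e-04, -8.72334441e-04]), 'joint_efforts': array([ 3.59933765e-03, -6.05247188e+01, -3.42072308e+01,  4.71366857e-04,
        9.39391233e-03, -9.15054486e-07]), 'eef_pos': array([ 247.10668603, -573.58909156,  241.59922835]), 'tcp_rot': array([-3.14026916e+00, -1.17398317e-05,  4.06767721e-01]), 'contact_force': array([ 0.35534383, -0.44406661, -0.05872298]), 'wrist_torque': array([ 0.01535423, -0.02692003, -0.00181614]), 'opening': 0.9958274019414389}
scene {'vertical_fov': 44.2829294113101, 'cx': 316.5788995873983, 'cy': 247.78935878892574, 'camera_from_world': array([[-5.39345303e-02,  9.98499921e-01,  9.43263899e-03,
         2.96376213e+01],
       [ 7.63908327e-01,  4.73427676e-02, -6.43585837e-01,
        -3.69038330e+02],
       [-6.43066975e-01, -2.75058284e-02, -7.65315814e-01,
         1.65350678e+03],
       [ 0.00000000e+00,  0.000000
[... 252 characters left out ...]
     [-9.80486399e-01,  1.52670435e-02, -1.95993213e-01,
         5.66489784e+02],
       [ 1.96116483e-01,  7.03091008e-03, -9.80555399e-01,
         8.62666916e+02],
       [ 0.00000000e+00,  0.00000000e+00,  0.00000000e+00,
         1.00000000e+00]])}
wrist {'vertical_fov': 69.3345256445698, 'cx': 323.32178314546655, 'cy': 235.1967166149803, 'hand_eye': array([[-1.59396624e-05, -9.61345856e-01, -2.75343685e-01,
         7.03823990e+01],
       [ 9.99999846e-01,  1.37467552e-04, -5.37849712e-04,
         4.62360542e-01],
       [ 5.54910414e-04, -2.75343651e-01,  9.61345706e-01,
        -1.31520653e+02],
       [ 0.00000000e+00,  0.00000000e+00,  0.00000000e+00,
         1.00000000e+00]])}
```

View pics/scene0.png

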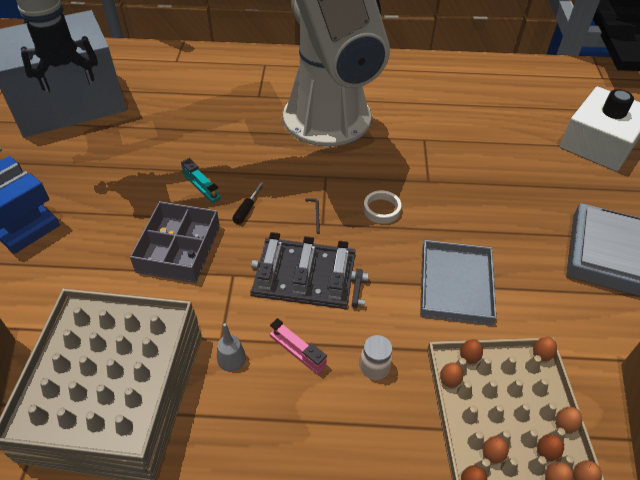

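View pics/top0.png

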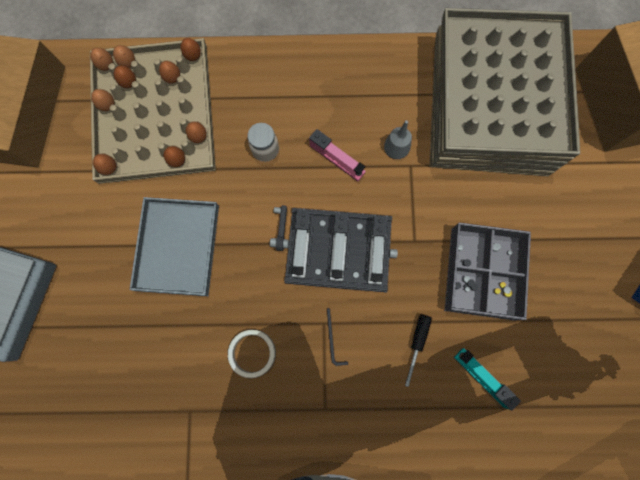

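Both views agree. The bar is at about (340,250) in the top view, with the hub and lever at its left end (+y). The scrap tray is at (175,247), undivided and shallow, and the divided parts bin is at (490,270). The pink (338,155) and turquoise (487,378) look-alikes stay untouched. Next I'll enlarge and measure.

```bash
python3 - <<'E'
from h import *
f=dict(np.load("pics/top0.npz")); T=np.linalg.inv(f["camera_from_world"])
P=pts(f,T); np.save("pics/topP.npy",P)
im=f["frame"][200:300,260:405,::-1]
cv2.imwrite("pics/topcrop.png",cv2.resize(im,None,fx=5.5,fy=5.5,interpolation=cv2.INTER_CUBIC))
d=P[...,2]
z=np.clip(d*4,0,255).astype(np.uint8)[200:300,260:405]
cv2.imwrite("pics/topz.png",cv2.resize(z,None,fx=5.5,fy=5.5,interpolation=cv2.INTER_NEAREST))
for y in (215,225,240,255,270): print(y,[int(round(v)) for v in d[y,285:395:2]])
print(d[150:155,100:110].mean(), d[380,150:200].mean(), d[245,165:185])
E
```

```text
215 [20, -3, 1, 7, 9, 9, 54, 52, 57, 59, 53, 55, 51, 7, 8, 9, 7, 5, 8, 5, 10, 12, 11, 14, 14, 53, 49, 53, 53, 55, 50, 52, 13, 14, 15, 13, 15, 15, 14, 13, 15, 15, 12, 14, 15, 53, 52, 14, 17, 14, 17, 15, 9, 0, -1]
225 [2, 3, -2, 8, 7, 52, 53, 55, 54, 53, 54, 55, 16, 12, 6, 7, 8, 5, 11, 8, 7, 8, 9, 6, 7, 50, 53, 57, 58, 51, 55, 7, 7, 5, 6, 8, 14, 14, 11, 8, 7, 5, 7, 10, 53, 52, 53, 53, 52, 54, 55, 8, 6, 1, 957]
240 [24, 21, 6, 8, 14, 19, 45, 46, 43, 47, 21, 957, 13, 9, 6, 8, 9, 11, 8, 7, 10, 7, 11, 16, 20, 43, 47, 46, 44, 47, 17, 13, 6, 6, 5, 8, 8, 3, 9, 7, 5, 15, 12, 23, 20, 46, 45, 45, 42, 19, 15, 7, 6, 0, 0]
255 [0, 5, 6, 17, 16, 44, 44, 42, 43, 46, 18, 14, 12, 8, 10, 9, 9, 6, 10, 7, 7, 6, 17, 9, 23, 45, 45, 46, 49, 19, 16, 13, 5, 4, 8, 8, 9, 8, 7, 7, 6, 12, 13, 17, 44, 44, 45, 44, 45, 14, 17, 7, 14, 15, 13]
270 [7, 5, 10, 9, 50, 51, 48, 47, 51, 22, 4, 9, 8, 7, 7, 10, 10, 9, 6, 6, 6, 4, 9, 51, 49, 50, 55, 48, 52, 9, 7, 6, 4, 9, 8, 8, 11, 6, 4, 7, 8, 8, 21, 20, 45, 48, 45, 48, 21, 16, 9, 6, -4, 2, -2]
16.54891872887252 -0.37529058634258033 [ 1.9573704   3.64562415  1.88754216  0.52717459  2.57149764  5.49076874
 -1.37990218  3.64384222  2.53950023  4.27029056  1.63966846  4.39790547
  3.62058609  2.92046411  3.2568025   1.21144147  1.83863022  2.59411465
  3.8174858   3.68841271]
```

View pics/topcrop.png

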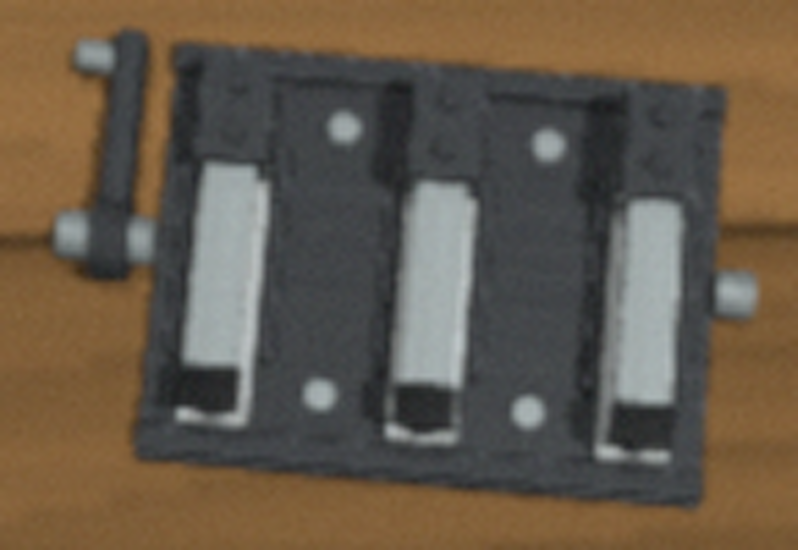

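View pics/topz.png

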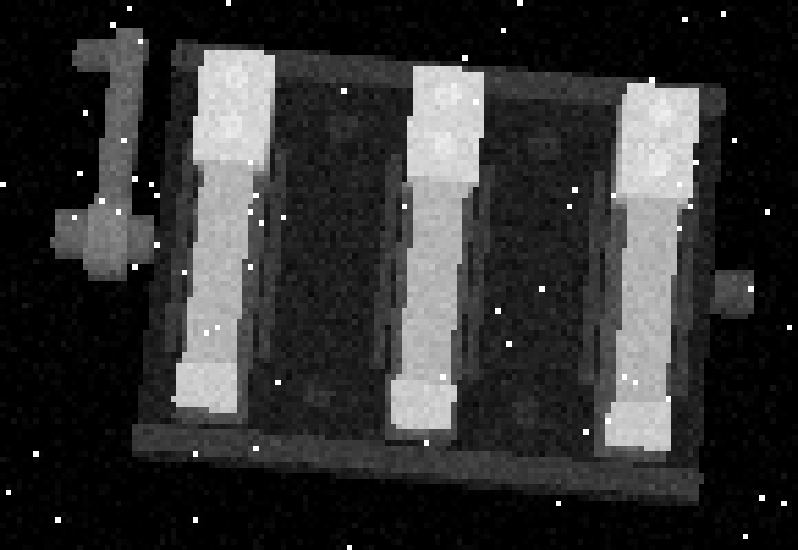

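The enlarged crops show the three loose units in the bar. The shoes are at crop (207,388), (423,405) and (638,427), and the blocks are at the top, around (235,105), (445,125) and (660,140). Next I'll measure them from depth.

```bash
python3 - <<'E'
from h import *
f=dict(np.load("pics/top0.npz")); P=np.load("pics/topP.npy")
z=cv2.medianBlur(P[...,2].astype(np.float32),3)
roi=np.zeros_like(z,bool); roi[200:300,285:400]=1
m=((z>39)&(z<62)&roi).astype(np.uint8)
n,lab,st,c=cv2.connectedComponentsWithStats(m)
axs=[]
for i in range(1,n):
    if st[i,4]<100: continue
    Q=P[(lab==i)&(np.abs(P[...,2]-z)<8)]
    (cx,cy),(w,h),a=cv2.minAreaRect(Q[:,:2].astype(np.float32))
    # leaf-direction by fit
    pc=Q[:,:2].mean(0); u=np.linalg.svd(Q[:,:2]-pc,full_matrices=False)[2][0]; u*=np.sign(u[0])
    s=(Q[:,:2]-pc)@u; t=(Q[:,:2]-pc)@np.array([-u[1],u[0]])
    print("unit",pc.round(1),"yaw",np.arctan2(u[1],u[0]).round(3),"s range",np.percentile(s,[0.5,99.5]).round(1),"rect",(cx,cy),w,h,a)
    h=np.arange(-70,75,5)
    print([(int(k),int(round(np.median(Q[(s>=k)&(s<k+5),2]))),round(float(np.mean(np.percentile(t[(s>=k)&(s<k+5)],[2,98]))),1)) for k in h if ((s>=k)&(s<k+5)).sum()>3])
# bar plate
m=((z>3)&(z<25)&roi).astype(np.uint8)
# tip rib and far lip line pixels: z 12..18
B=((z>3)&roi&(np.mgrid[0:480,0:640][1]<393)).astype(np.uint8); B[:,:285]=0
n,lab,st,c=cv2.connectedComponentsWithStats(B); i=1+np.argmax(st[1:,4])
Q=P[(lab==i)&(z<25)]; print("bar",cv2.minAreaRect(Q[:,:2].astype(np.float32)),Q[:,:2].mean(0))
# tray
T=((z>12)&(z<40)).astype(np.uint8); T[:,:125]=0;T[:,225:]=0;T[:190]=0;T[305:]=0
n,lab,st,c=cv2.connectedComponentsWithStats(T); i=1+np.argmax(st[1:,4]); print(st[1:])
Q=P[lab==i]; print("tray",cv2.minAreaRect(Q[:,:2].astype(np.float32)),Q[:,2].mean(), np.median(P[230:265,160:190,2]))
E
```

```text
unit [568.5  49.2] yaw -0.106 s range [-68.1  59.7] rect (564.6890869140625, 49.860382080078125) 25.953617095947266 129.0740203857422 83.96717834472656
[(-70, 50, -0.5), (-65, 51, -0.4), (-60, 51, 0.0), (-55, 50, 0.2), (-50, 46, -0.0), (-45, 45, -0.2), (-40, 45, 0.4), (-35, 45, -0.0), (-30, 45, 0.2), (-25, 46, 0.1), (-20, 44, 0.8), (-15, 45, 0.1), (-10, 45, 0.2), (-5, 46, 0.0), (0, 45, 0.7), (5, 45, 0.4), (10, 45, -0.2), (15, 45, 0.2), (20, 52, 0.2), (25, 54, -0.0), (30, 54, 0.4), (35, 53, -0.1), (40, 53, 0.4), (45, 54, 0.0), (50, 54, 0.3), (55, 53, -0.6)]
unit [560. -26.] yaw -0.104 s range [-67.4  60.5] rect (556.741455078125, -26.709976196289062) 25.683147430419922 129.34498596191406 85.43270111083984
[(-70, 51, 0.4), (-65, 51, 0.1), (-60, 50, -0.3), (-55, 50, 0.4), (-50, 45, -0.2), (-45, 45, -0.2), (-40, 45, 0.2), (-35, 46, 0.2), (-30, 44, 0.0), (-25, 45, -0.5), (-20, 45, -0.1), (-15, 45, 0.4), (-10, 45, -0.2), (-5, 45, -0.3), (0, 45, -0.4), (5, 46, 0.1), (10, 45, 0.4), (15, 45, -0.1), (20, 51, -0.1), (25, 53, -0.1), (30, 54, 0.4), (35, 54, -0.1), (40, 53, -0.5), (45, 54, -0.4), 
[... 222 characters left out ...]
0, 0.6), (-60, 50, 0.2), (-55, 49, -0.2), (-50, 45, 0.1), (-45, 45, 0.2), (-40, 45, 0.0), (-35, 45, -0.1), (-30, 45, -0.3), (-25, 45, -0.5), (-20, 45, -0.2), (-15, 45, 0.4), (-10, 45, -0.0), (-5, 45, -0.2), (0, 45, -0.4), (5, 45, -0.6), (10, 45, -0.3), (15, 45, -0.0), (20, 51, 0.3), (25, 54, 0.0), (30, 53, 0.4), (35, 53, 0.4), (40, 53, -0.7), (45, 54, -0.5), (50, 53, -0.3), (55, 53, -0.5)]
bar ((511.1793518066406, -22.903778076171875), (217.3951873779297, 252.45889282226562), 85.64950561523438) [548.3226814  -24.77761091]
[[ 129  197   88   99 1214]]
tray ((536.7363891601562, 184.06072998046875), (423.6569519042969, 208.35191345214844), 76.65471649169922) 25.72465297826961 3.3646718285986026
```

Request:
{"op": "servo_tool", "data": {
  "rows": [
    [[1.45, 3.5, -0.4], -0.0283, 0],
    [[1.45, 3.5, -0.4], -0.0283, 0],
    [[1.45, 3.5, -0.4], -0.0283, 0],
    [[1.45, 3.5, -0.4], -0.0283, 0],
    [[1.45, 3.5, -0.4], -0.0283, 0]
  ],
  "squeeze": 40
}}

```text
clock: 0.57
eef_pos: [319.9, -397.3, 221.9]
tcp_rot: [-3.141, 0.0, 0.263]
contact_force: [0.1, 1.3, -0.6]
opening: 0.297
```

Request:
{"op": "servo_tool", "data": {
  "rows": [
    [[1.45, 3.5, -0.4], -0.0283, 0],
    [[1.45, 3.5, -0.4], -0.0283, 0],
    [[1.45, 3.5, -0.4], -0.0283, 0],
    [[1.45, 3.5, -0.4], -0.0283, 0],
    [[1.45, 3.5, -0.4], -0.0283, 0]
  ]
}}

```text
clock: 0.98
eef_pos: [392.5, -222.3, 202.2]
tcp_rot: [3.141, -0.0, 0.122]
contact_force: [0.4, -0.7, -0.7]
opening: 0.001
```

Request:
{"op": "servo_tool", "data": {
  "rows": [
    [[1.45, 3.5, -0.4], -0.0283, 0],
    [[1.45, 3.5, -0.4], -0.0283, 0],
    [[1.45, 3.5, -0.4], -0.0283, 0],
    [[1.45, 3.5, -0.4], -0.0283, 0],
    [[1.45, 3.5, -0.4], -0.0283, 0]
  ]
}}

```text
clock: 1.4
eef_pos: [465.1, -47.1, 182.1]
tcp_rot: [3.142, -0.0, -0.019]
contact_force: [0.6, -0.5, 0.2]
opening: -0.0
```

Request:
{"op": "servo_tool", "data": {
  "rows": [
    [[1.45, 3.5, -0.4], -0.0283, 0],
    [[1.45, 3.5, -0.4], -0.0283, 0],
    [[1.45, 3.5, -0.4], -0.0283, 0],
    [[0, 0, 0], 0, 0],
    [[0, 0, 0], 0, 0]
  ]
}}

```text
clock: 1.82
eef_pos: [508.4, 57.7, 169.8]
tcp_rot: [3.141, 0.001, -0.099]
contact_force: [-0.2, -0.4, -0.3]
opening: -0.005
```

```bash
cat >> h.py <<'E'
from scipy.spatial.transform import Rotation as Ro
def wristT(f,s):
    T=np.eye(4); T[:3,:3]=Ro.from_euler('xyz',s["tcp_rot"]).as_matrix(); T[:3,3]=s["eef_pos"]
    return T@np.array(f["hand_eye"])
E
python3 - <<'E'
from h import *
s=r.sense(); f=grab("wrist"); print(s["eef_pos"],s["tcp_rot"],s["contact_force"])
cv2.imwrite("pics/w1.png",f["frame"][...,::-1])
P=pts(f,wristT(f,s)); np.save("pics/w1P.npy",P)
z=P[...,2]
cv2.imwrite("pics/w1z.png",np.clip(z*4,0,255).astype(np.uint8))
P=np.load("pics/topP.npy")
zz=cv2.medianBlur(P[...,2].astype(np.float32),3)
T=((zz>12)&(zz<40)).astype(np.uint8); T[:,:125]=0;T[:,225:]=0;T[:190]=0;T[305:]=0
Q=P[(T>0)&(abs(P[...,2]-zz)<6)]
print("tray",cv2.minAreaRect(Q[:,:2].astype(np.float32)))
E
```

```text
[508.44550134  57.7057324  169.78846715] [ 3.14141734e+00  7.36858683e-04 -9.90780503e-02] [-0.18829784 -0.35257712 -0.34889062]
tray ((565.7694091796875, 304.89520263671875), (151.446044921875, 190.63638305664062), 85.06494903564453)
```

View pics/w1.png

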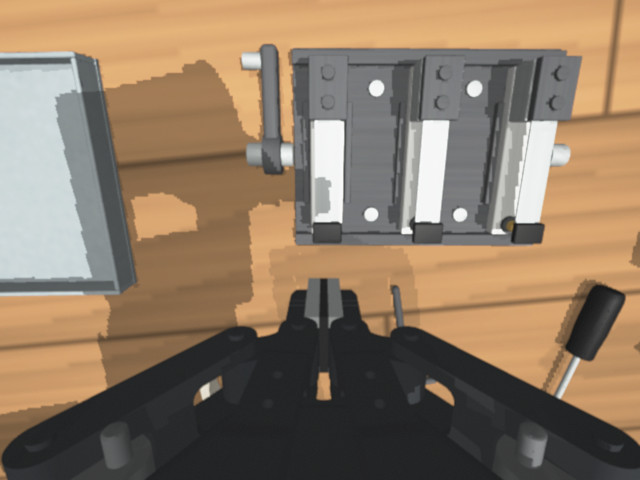

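View pics/w1z.png

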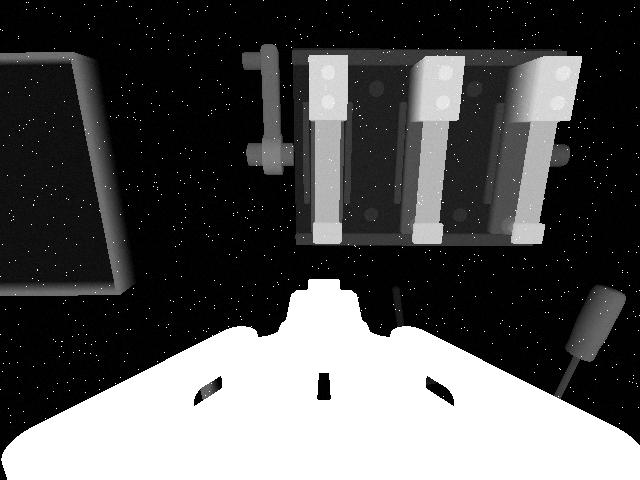

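Wrist view: the shoes are at (327,233), (427,233) and (528,233), with the blocks above them. Measuring the shoe and block tops in this view as a cross-check.

```bash
python3 - <<'E'
from h import *
P=np.load("pics/w1P.npy"); z=cv2.medianBlur(P[...,2].astype(np.float32),5)
for nm,m,rg in(("shoe",(z>47.5)&(z<56),slice(215,255)),("block",(z>50.5)&(z<60),slice(45,125))):
    M=np.zeros(z.shape,np.uint8); M[rg,290:590]=m[rg,290:590]
    M=cv2.morphologyEx(M,cv2.MORPH_OPEN,np.ones((5,5)))
    n,l,st,c=cv2.connectedComponentsWithStats(M)
    for i in range(1,n):
        if st[i,4]<150: continue
        Q=P[(l==i)&(abs(P[...,2]-z)<4)]
        print(nm,c[i].round(),Q.mean(0).round(1),[round(float(v),1) for v in np.ravel(cv2.minAreaRect(Q[:,:2].astype(np.float32))[1])],np.round(cv2.minAreaRect(Q[:,:2].astype(np.float32))[0],1), np.median(Q[:,2]))
E
```

```text
shoe [327. 233.] [508.8  55.   50.8] [21.2, 16.3] [508.5  54.8] 50.93507284504906
shoe [427. 233.] [501.1 -19.8  50.8] [22.0, 15.9] [500.7 -20.2] 50.878592590374296
shoe [528. 233.] [493.5 -95.   50.5] [23.5, 16.1] [493.2 -96. ] 50.64363772322943
block [328.  87.] [609.   44.7  53.9] [25.8, 39.7] [608.8  44.7] 53.54628373988345
block [442.  88.] [601.  -30.2  53.9] [26.9, 39.7] [600.7 -30.6] 53.523148494748895
block [556.  88.] [ 593.5 -105.1   53.8] [27.3, 39.7] [ 593.2 -106.2] 53.506114554187405
```

Request:
{"op": "servo_tool", "data": {
  "rows": [
    [[0, -0.26, -3.0], 0, 0],
    [[0, 0, -3.0], 0, 0],
    [[0, 0, -2.5], 0, 0],
    [[0, 0, -0.5], 0, 0],
    [[0, 0, 0], 0, 0]
  ]
}}

```text
clock: 2.28
eef_pos: [506.7, 52.1, 79.1]
tcp_rot: [3.141, 0.004, -0.104]
contact_force: [0.3, 0.5, 0.4]
opening: 0.0
```

Request:
{"op": "servo_tool", "data": {
  "rows": [
    [[0, 0, -0.3], 0, 0],
    [[0, 0, -0.3], 0, 0],
    [[0, 0, -0.3], 0, 0],
    [[0, 0, -0.3], 0, 0],
    [[0, 0, 0], 0, 0]
  ]
}}

```text
clock: 2.7
eef_pos: [508.4, 53.4, 68.4]
tcp_rot: [-3.142, -0.0, -0.103]
contact_force: [0.7, -0.4, 0.1]
opening: -0.006
```

Request:
{"op": "servo_tool", "data": {
  "rows": [
    [[0, 0.15, -0.2], 0, 0],
    [[0, 0, -0.2], 0, 0],
    [[0, 0, -0.2], 0, 0],
    [[0, 0, 0], 0, 0]
  ]
}}

```text
clock: 3.03
eef_pos: [508.1, 55.0, 61.9]
tcp_rot: [3.142, 0.0, -0.102]
contact_force: [0.1, 1.4, 0.1]
opening: -0.002
```

Request:
{"op": "servo_tool", "data": {
  "rows": [
    [[0, 0, -0.2], 0, 0],
    [[0, 0, -0.2], 0, 0],
    [[0, 0, 0], 0, 0]
  ]
}}

```text
clock: 3.28
eef_pos: [508.2, 54.9, 58.1]
tcp_rot: [-3.142, 0.0, -0.103]
contact_force: [-0.5, 0.1, 2.8]
opening: -0.002
```

Request:
{"op": "servo_tool", "data": {
  "rows": [
    [[0, 0, -0.2], 0, 0],
    [[0, 0, -0.15], 0, 0],
    [[0, 0, 0], 0, 0]
  ]
}}

```text
clock: 3.53
eef_pos: [508.3, 54.9, 54.7]
tcp_rot: [-3.142, 0.0, -0.103]
contact_force: [-2.9, 0.5, 6.7]
opening: -0.001
```

Request:
{"op": "servo_tool", "data": {
  "rows": [
    [[0, 0, -0.15], 0, 0],
    [[0, 0, 0], 0, 0]
  ]
}}

```text
clock: 3.7
eef_pos: [508.3, 54.9, 53.3]
tcp_rot: [-3.142, -0.0, -0.103]
contact_force: [-3.5, 0.4, 7.4]
opening: 0.002
```

Request:
{"op": "servo_tool", "data": {
  "rows": [
    [[0, 0, -0.1], 0, 0],
    [[0, 0, 0], 0, 0],
    [[0, 0, 0], 0, 0]
  ]
}}

```text
clock: 3.95
eef_pos: [508.3, 54.9, 52.5]
tcp_rot: [-3.142, -0.0, -0.103]
contact_force: [-2.8, 0.7, 7.9]
opening: -0.002
```

Request:
{"op": "servo_tool", "data": {
  "rows": [
    [[0, 0, -0.1], 0, 0],
    [[0, 0, 0], 0, 0]
  ]
}}

```text
clock: 4.12
eef_pos: [508.4, 55.0, 51.6]
tcp_rot: [-3.141, -0.0, -0.103]
contact_force: [-3.8, 1.0, 11.6]
opening: 0.003
```

Request:
{"op": "servo_tool", "data": {
  "rows": [
    [[0, 0, -0.05], 0, 0],
    [[0, 0, 0], 0, 0],
    [[0, 0, 0], 0, 0]
  ]
}}

```text
clock: 4.37
eef_pos: [508.4, 55.0, 51.4]
tcp_rot: [-3.141, -0.0, -0.103]
contact_force: [-3.7, 0.3, 12.9]
opening: -0.0
```

First finger: firm, about 8 N just before the stop. The force then rose steeply to 13 N while the arm held. Next is the middle finger.

Request:
{"op": "servo_tool", "data": {
  "rows": [
    [[0, 0, -0.0], 0, 0],
    [[0, 0, 0.4], 0, 0],
    [[0, 0, 0.8], 0, 0],
    [[0, 0, 1.2], 0, 0],
    [[0, 0, 0], 0, 0]
  ]
}}

```text
clock: 4.78
eef_pos: [509.5, 55.0, 76.4]
tcp_rot: [-3.141, -0.003, -0.103]
contact_force: [0.8, 0.1, 0.0]
opening: 0.003
```

Request:
{"op": "servo_tool", "data": {
  "rows": [
    [[-0.25, -2.5, 0], 0, 0],
    [[-0.25, -2.5, 0], 0, 0],
    [[-0.25, -2.5, 0], 0, 0],
    [[0, 0, 0], 0, 0],
    [[0, 0, 0], 0, 0]
  ]
}}

```text
clock: 5.2
eef_pos: [500.6, -21.0, 74.5]
tcp_rot: [-3.142, 0.0, -0.105]
contact_force: [0.1, -0.5, 0.3]
opening: -0.002
```

Request:
{"op": "servo_tool", "data": {
  "rows": [
    [[0, 0.1, -0.4], 0, 0],
    [[0, 0, -0.4], 0, 0],
    [[0, 0, -0.3], 0, 0],
    [[0, 0, -0.1], 0, 0],
    [[0, 0, 0], 0, 0]
  ]
}}

```text
clock: 5.62
eef_pos: [500.5, -18.5, 62.2]
tcp_rot: [3.142, 0.001, -0.102]
contact_force: [-0.6, 0.5, 1.2]
opening: -0.003
```

Request:
{"op": "servo_tool", "data": {
  "rows": [
    [[0, 0, -0.2], 0, 0],
    [[0, 0, -0.2], 0, 0],
    [[0, 0, 0], 0, 0]
  ]
}}

```text
clock: 5.87
eef_pos: [500.8, -18.9, 58.6]
tcp_rot: [-3.141, 0.0, -0.103]
contact_force: [-0.6, 1.5, 2.4]
opening: -0.001
```

Request:
{"op": "servo_tool", "data": {
  "rows": [
    [[0, 0, -0.2], 0, 0],
    [[0, 0, -0.15], 0, 0],
    [[0, 0, 0], 0, 0]
  ]
}}

```text
clock: 6.12
eef_pos: [500.8, -19.0, 55.3]
tcp_rot: [-3.141, -0.0, -0.103]
contact_force: [-1.3, 2.3, 5.9]
opening: 0.003
```

Request:
{"op": "servo_tool", "data": {
  "rows": [
    [[0, 0, -0.1], 0, 0],
    [[0, 0, 0], 0, 0]
  ]
}}

```text
clock: 6.28
eef_pos: [500.9, -19.0, 54.4]
tcp_rot: [-3.141, -0.0, -0.103]
contact_force: [-2.0, 1.8, 5.9]
opening: -0.004
```

Request:
{"op": "servo_tool", "data": {
  "rows": [
    [[0, 0, -0.1], 0, 0],
    [[0, 0, -0.1], 0, 0],
    [[0, 0, 0], 0, 0]
  ]
}}

```text
clock: 6.53
eef_pos: [500.9, -19.0, 52.5]
tcp_rot: [-3.141, -0.0, -0.103]
contact_force: [-2.8, 2.2, 8.1]
opening: 0.001
```

Request:
{"op": "servo_tool", "data": {
  "rows": [
    [[0, 0, -0.1], 0, 0],
    [[0, 0, 0], 0, 0]
  ]
}}

```text
clock: 6.7
eef_pos: [501.0, -19.0, 51.7]
tcp_rot: [-3.141, -0.0, -0.103]
contact_force: [-3.2, 1.8, 11.0]
opening: -0.002
```

Request:
{"op": "servo_tool", "data": {
  "rows": [
    [[0, 0, -0.05], 0, 0],
    [[0, 0, 0], 0, 0],
    [[0, 0, 0], 0, 0]
  ]
}}

```text
clock: 6.95
eef_pos: [501.0, -19.0, 51.5]
tcp_rot: [-3.141, -0.001, -0.103]
contact_force: [-4.4, 2.1, 13.0]
opening: -0.004
```

Middle finger: also firm, about 8 N before the stop and 13 N on it. Next is the last one.

Request:
{"op": "servo_tool", "data": {
  "rows": [
    [[0, 0, 0], 0, 0],
    [[0, 0, 0.4], 0, 0],
    [[0, 0, 0.8], 0, 0],
    [[0, 0, 1.2], 0, 0],
    [[0, 0, 0], 0, 0]
  ]
}}

```text
clock: 7.37
eef_pos: [502.0, -19.3, 76.4]
tcp_rot: [3.142, -0.003, -0.103]
contact_force: [1.1, -0.3, 0.3]
opening: -0.002
```

Request:
{"op": "servo_tool", "data": {
  "rows": [
    [[-0.25, -2.5, 0], 0, 0],
    [[-0.25, -2.5, 0], 0, 0],
    [[-0.25, -2.5, 0], 0, 0],
    [[0, 0, 0], 0, 0],
    [[0, 0, 0], 0, 0]
  ]
}}

```text
clock: 7.78
eef_pos: [493.0, -95.1, 74.4]
tcp_rot: [3.142, 0.0, -0.105]
contact_force: [-0.5, -0.5, 0.2]
opening: -0.002
```

Request:
{"op": "servo_tool", "data": {
  "rows": [
    [[0, 0, -0.4], 0, 0],
    [[0, 0, -0.4], 0, 0],
    [[0, 0, -0.3], 0, 0],
    [[0, 0, -0.1], 0, 0],
    [[0, 0, 0], 0, 0]
  ]
}}

```text
clock: 8.2
eef_pos: [493.0, -93.5, 62.2]
tcp_rot: [-3.142, 0.001, -0.102]
contact_force: [-0.4, -0.6, 0.2]
opening: -0.002
```

Request:
{"op": "servo_tool", "data": {
  "rows": [
    [[0, 0, -0.2], 0, 0],
    [[0, 0, -0.2], 0, 0],
    [[0, 0, 0], 0, 0]
  ]
}}

```text
clock: 8.45
eef_pos: [493.3, -93.9, 58.6]
tcp_rot: [-3.141, -0.0, -0.102]
contact_force: [-0.8, 0.4, 1.2]
opening: -0.0
```

Request:
{"op": "servo_tool", "data": {
  "rows": [
    [[0, 0, -0.2], 0, 0],
    [[0, 0, -0.15], 0, 0],
    [[0, 0, 0], 0, 0]
  ]
}}

```text
clock: 8.7
eef_pos: [493.4, -94.1, 55.2]
tcp_rot: [-3.142, -0.0, -0.103]
contact_force: [0.1, 0.8, 2.4]
opening: -0.004
```

Request:
{"op": "servo_tool", "data": {
  "rows": [
    [[0, 0, -0.1], 0, 0],
    [[0, 0, -0.1], 0, 0],
    [[0, 0, 0], 0, 0]
  ]
}}

```text
clock: 8.95
eef_pos: [493.5, -94.1, 53.3]
tcp_rot: [-3.142, -0.0, -0.103]
contact_force: [0.4, 0.8, 3.4]
opening: 0.001
```

The last finger is clearly softer: 2.4 N where the others gave about 6 N. Pressing it on to the stop.

Request:
{"op": "servo_tool", "data": {
  "rows": [
    [[0, 0, -0.1], 0, 0],
    [[0, 0, 0], 0, 0]
  ]
}}

```text
clock: 9.12
eef_pos: [493.5, -94.1, 52.3]
tcp_rot: [-3.142, -0.0, -0.103]
contact_force: [0.2, 1.0, 3.9]
opening: 0.004
```

Request:
{"op": "servo_tool", "data": {
  "rows": [
    [[0, 0, -0.1], 0, 0],
    [[0, 0, 0], 0, 0]
  ]
}}

```text
clock: 9.28
eef_pos: [493.5, -94.1, 51.5]
tcp_rot: [3.142, -0.0, -0.103]
contact_force: [-1.5, 1.3, 9.2]
opening: -0.005
```

Request:
{"op": "servo_tool", "data": {
  "rows": [
    [[0, 0, -0.05], 0, 0],
    [[0, 0, 0], 0, 0],
    [[0, 0, 0], 0, 0]
  ]
}}

```text
clock: 9.53
eef_pos: [493.6, -94.1, 51.3]
tcp_rot: [3.142, -0.001, -0.103]
contact_force: [-0.6, 2.0, 11.7]
opening: 0.001
```

Request:
{"op": "servo_tool", "data": {
  "rows": [
    [[0, 0, 0], 0, 0],
    [[0, 0, 0.4], 0, 0],
    [[0, 0, 1.5], 0, 0],
    [[0, 0, 3], 0, 0],
    [[0, 0, 3], 0, 0]
  ]
}}

```text
clock: 9.95
eef_pos: [491.9, -94.0, 129.6]
tcp_rot: [-3.142, 0.003, -0.103]
contact_force: [0.0, -1.0, 0.2]
opening: -0.004
```

Request:
{"op": "servo_tool", "data": {
  "rows": [
    [[3, -0.3, 0.5], 0, 5.5],
    [[3, -0.3, 0], 0, 5.5],
    [[3, -0.3, 0], 0, 5.5],
    [[1, -0.2, 0], 0, 5.5],
    [[0, 0, 0], 0, 5.5]
  ]
}}

```text
clock: 10.37
eef_pos: [595.4, -105.5, 134.5]
tcp_rot: [3.141, -0.001, -0.102]
contact_force: [-1.2, -0.1, -0.5]
opening: 0.648
```

Request:
{"op": "servo_tool", "data": {
  "rows": [
    [[0, 0, 0], 0, 5.5],
    [[0, 0, 0], 0, 5.5]
  ]
}}

```text
clock: 10.53
eef_pos: [591.5, -104.9, 134.0]
tcp_rot: [-3.141, 0.003, -0.103]
contact_force: [-0.4, 0.7, 0.2]
opening: 0.643
```

```bash
python3 - <<'E'
from h import *
s=r.sense(); f=grab("wrist"); print(s["clock"],s["eef_pos"],s["tcp_rot"],s["contact_force"],s["opening"])
cv2.imwrite("pics/w2.png",f["frame"][...,::-1])
f=grab("top"); cv2.imwrite("pics/top2.png",f["frame"][...,::-1])
E
```

```text
10.5333 [ 591.45948215 -104.89779916  133.97829093] [-3.14148508e+00  2.59732196e-03 -1.02659113e-01] [-0.4002385   0.65118898  0.23787677] 0.6430106330469165
```

View pics/w2.png

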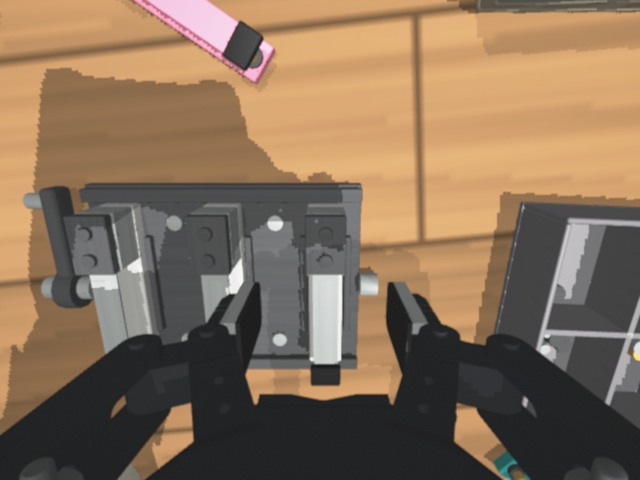

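View pics/top2.png

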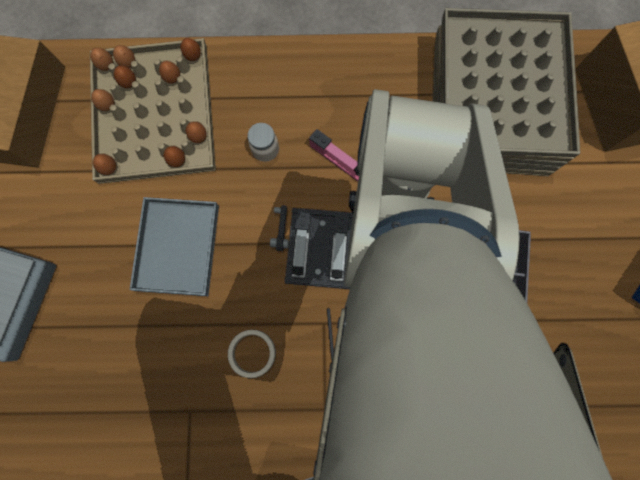

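The jaws straddle the last unit's block, which is at (326,240) and is the one farthest from the crank lever. Descending.

Request:
{"op": "servo_tool", "data": {
  "rows": [
    [[0, 0, -2.0], 0, 5.5],
    [[0, 0, -2.5], 0, 5.5],
    [[0, 0, -2.0], 0, 5.5],
    [[0, 0, -0.5], 0, 5.5],
    [[0, 0, 0], 0, 5.5]
  ]
}}

```text
clock: 11.05
eef_pos: [591.5, -104.8, 63.5]
tcp_rot: [-3.141, 0.003, -0.103]
contact_force: [-1.6, -0.4, 0.5]
opening: 0.646
```

```bash
python3 - <<'E'
from h import *
s=r.sense(); f=grab("wrist"); print(s["clock"],s["eef_pos"],s["tcp_rot"],s["contact_force"],s["opening"])
cv2.imwrite("pics/w3.png",f["frame"][...,::-1])
E
```

```text
11.05 [ 591.49922061 -104.83590132   63.49379463] [-3.14136511  0.00345336 -0.10259251] [-1.603058   -0.38906857  0.51436847] 0.6459456180211166
```

View pics/w3.png

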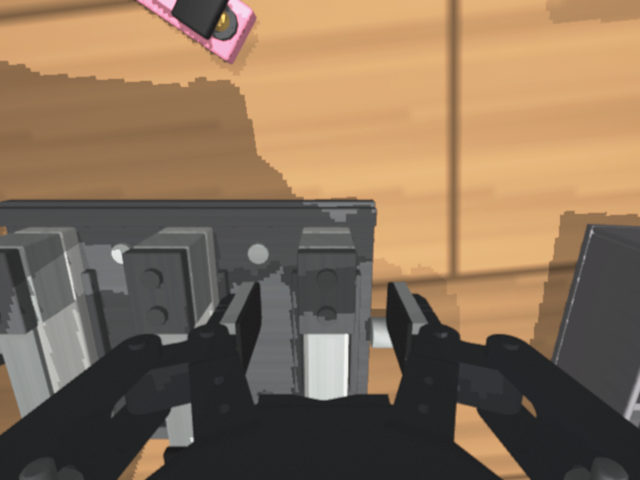

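Request:
{"op": "servo_tool", "data": {
  "rows": [
    [[0.1, 0, -1.0], 0, 5.5],
    [[0.1, 0, -1.0], 0, 5.5],
    [[0, 0, -0.6], 0, 5.5],
    [[0, 0, 0], 0, 5.5],
    [[0, 0, 0], 0, 5.5]
  ]
}}

```text
clock: 11.52
eef_pos: [595.0, -105.0, 38.4]
tcp_rot: [-3.142, 0.001, -0.103]
contact_force: [-0.4, -0.4, -0.6]
opening: 0.647
```

Request:
{"op": "servo_tool", "data": {
  "rows": [
    [[0, 0, 0], 0, 3.6],
    [[0, 0, 0], 0, 3.0],
    [[0, 0, 0], 0, 2.6],
    [[0, 0, 0], 0, 2.2],
    [[0, 0, 0], 0, 1.5]
  ],
  "squeeze": 40
}}

```text
clock: 11.93
eef_pos: [595.7, -105.3, 39.3]
tcp_rot: [3.141, -0.001, -0.103]
contact_force: [-0.6, -0.8, 3.9]
opening: 0.294
```

Request:
{"op": "servo_tool", "data": {
  "rows": [
    [[0, 0, 0], 0, 1.5],
    [[0, 0, 0], 0, 1.5],
    [[0, 0, 0], 0, 1.5]
  ],
  "squeeze": 50
}}

```text
clock: 12.18
eef_pos: [595.7, -105.3, 39.3]
tcp_rot: [3.141, -0.001, -0.103]
contact_force: [-0.1, -0.8, 5.5]
opening: 0.296
```

Request:
{"op": "servo_tool", "data": {
  "rows": [
    [[0, 0, 0.3], 0, 1.5],
    [[0, 0, 0.7], 0, 1.5],
    [[0, 0, 1.5], 0, 1.5],
    [[0, 0, 2.0], 0, 1.5],
    [[0, 0, 1.5], 0, 1.5]
  ],
  "squeeze": 70
}}

```text
clock: 12.6
eef_pos: [595.1, -105.0, 99.8]
tcp_rot: [-3.141, 0.001, -0.103]
contact_force: [0.3, 0.4, -2.4]
opening: 0.289
```

```bash
python3 - <<'E'
from h import *
s=r.sense(); f=grab("wrist"); print(s["clock"],s["eef_pos"],s["tcp_rot"],s["contact_force"],s["opening"])
cv2.imwrite("pics/w4.png",f["frame"][...,::-1])
f=grab("scene");cv2.imwrite("pics/s4.png",cv2.resize(f["frame"][180:330,200:520,::-1],None,fx=2.5,fy=2.5))
E
```

```text
12.6 [ 595.05874624 -104.97226958   99.80223153] [-3.14142388e+00  5.22947952e-04 -1.02632733e-01] [ 0.34976706  0.44884666 -2.40002611] 0.2891049672324041
```

View pics/w4.png

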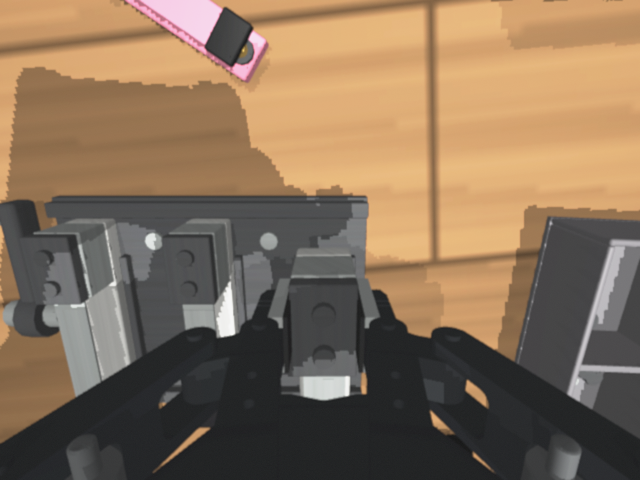

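View pics/s4.png

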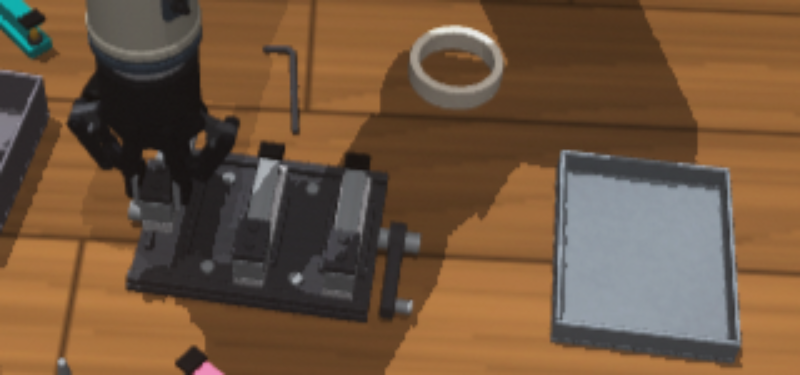

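The unit is held and clear, and the other two are still seated. Raising more, then carrying left to the tray.

Request:
{"op": "servo_tool", "data": {
  "rows": [
    [[0, 0, 1.5], 0, 1.5],
    [[0, 0, 2.0], 0, 1.5],
    [[0, 0, 1.5], 0, 1.5],
    [[0, 0.5, 0], 0, 1.5],
    [[0.1, 1.5, 0], 0, 1.5]
  ]
}}

```text
clock: 13.12
eef_pos: [596.2, -85.8, 148.4]
tcp_rot: [3.141, -0.001, -0.104]
contact_force: [-0.5, 0.2, -2.8]
opening: 0.287
```

Request:
{"op": "servo_tool", "data": {
  "rows": [
    [[0.1, 2.5, 0], 0.002, 1.5],
    [[0.1, 3, 0], 0.002, 1.5],
    [[0.1, 3, 0], 0.002, 1.5],
    [[0.1, 3, 0], 0.002, 1.5],
    [[0.1, 3, 0], 0.002, 1.5]
  ]
}}

```text
clock: 13.53
eef_pos: [599.7, 62.3, 146.6]
tcp_rot: [3.141, 0.003, -0.093]
contact_force: [1.1, -0.4, -1.7]
opening: 0.287
```

Request:
{"op": "servo_tool", "data": {
  "rows": [
    [[0.1, 3, 0], 0.002, 1.5],
    [[0.1, 3, 0], 0.002, 1.5],
    [[0.1, 3, 0], 0.002, 1.5],
    [[0.1, 3, 0], 0.001, 1.5],
    [[0.1, 3, 0], 0, 1.5]
  ]
}}

```text
clock: 13.95
eef_pos: [604.5, 212.2, 146.5]
tcp_rot: [3.141, 0.003, -0.085]
contact_force: [-0.2, 0.1, -3.5]
opening: 0.292
```

Request:
{"op": "servo_tool", "data": {
  "rows": [
    [[0.1, 3, 0], 0, 1.5],
    [[0.1, 2.5, 0], 0, 1.5],
    [[0.1, 1.5, 0], 0, 1.5],
    [[0, 0, 0], 0, 1.5],
    [[0, 0, 0], 0, 1.5]
  ]
}}

```text
clock: 14.37
eef_pos: [608.1, 280.5, 147.1]
tcp_rot: [3.14, 0.002, -0.084]
contact_force: [-0.2, -0.0, -2.6]
opening: 0.291
```

```bash
python3 - <<'E'
from h import *
s=r.sense(); f=grab("wrist"); print(s["clock"],s["eef_pos"],s["tcp_rot"],s["contact_force"],s["opening"])
cv2.imwrite("pics/w5.png",f["frame"][...,::-1])
f=grab("scene");cv2.imwrite("pics/s5.png",cv2.resize(f["frame"][160:340,220:540,::-1],None,fx=2.5,fy=2.5))
E
```

```text
14.3667 [608.1148813  280.5234563  147.14318506] [ 3.14024995e+00  1.95376572e-03 -8.37982712e-02] [-0.21877669 -0.01649447 -2.62583857] 0.2909338504200797
```

View pics/w5.png

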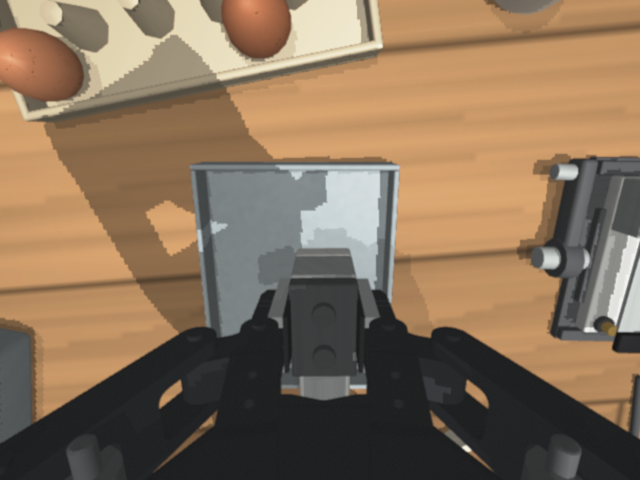

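View pics/s5.png

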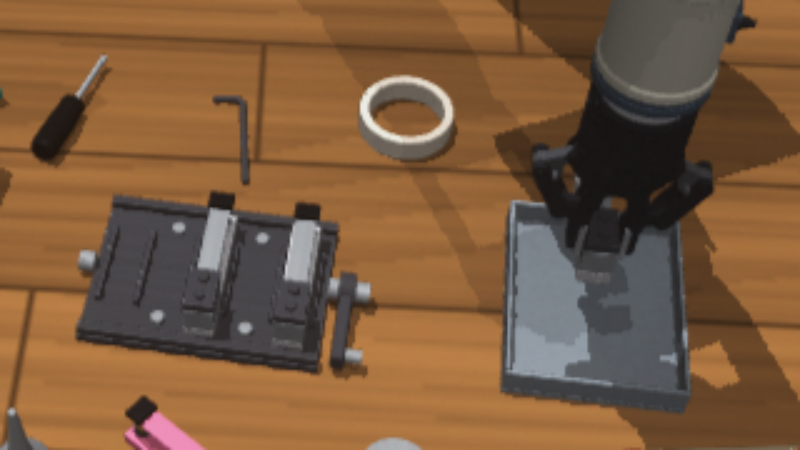

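Request:
{"op": "servo_tool", "data": {
  "rows": [
    [[0.4, 1.0, 0], 0, 1.5],
    [[0, 1.05, 0], 0, 1.5],
    [[0, 0, -1.0], 0, 1.5],
    [[0, 0, -2.0], 0, 1.5],
    [[0, 0, -2.0], 0, 1.5]
  ]
}}

```text
clock: 14.88
eef_pos: [613.9, 300.8, 98.5]
tcp_rot: [-3.141, -0.002, -0.085]
contact_force: [0.3, -0.5, -4.0]
opening: 0.29
```

Request:
{"op": "servo_tool", "data": {
  "rows": [
    [[0, 0, -2.0], 0, 1.5],
    [[0, 0, -1.5], 0, 1.5],
    [[0, 0, -1.0], 0, 1.5],
    [[0, 0, -0.5], 0, 1.5],
    [[0, 0, 0], 0, 1.5]
  ]
}}

```text
clock: 15.3
eef_pos: [612.8, 300.1, 47.6]
tcp_rot: [3.141, 0.001, -0.086]
contact_force: [0.2, 0.2, -3.0]
opening: 0.285
```

```bash
python3 - <<'E'
from h import *
s=r.sense(); f=grab("wrist"); print(s["clock"],s["eef_pos"],s["tcp_rot"],s["contact_force"],s["opening"])
cv2.imwrite("pics/w6.png",f["frame"][...,::-1])
f=grab("scene");cv2.imwrite("pics/s6.png",cv2.resize(f["frame"][180:340,380:540,::-1],None,fx=4,fy=3.7))
E
```

```text
15.3 [612.82244029 300.13107382  47.57695608] [ 3.14078507e+00  1.41651666e-03 -8.56916281e-02] [ 0.18958681  0.17272619 -3.01293724] 0.2852081554015649
```

View pics/w6.png

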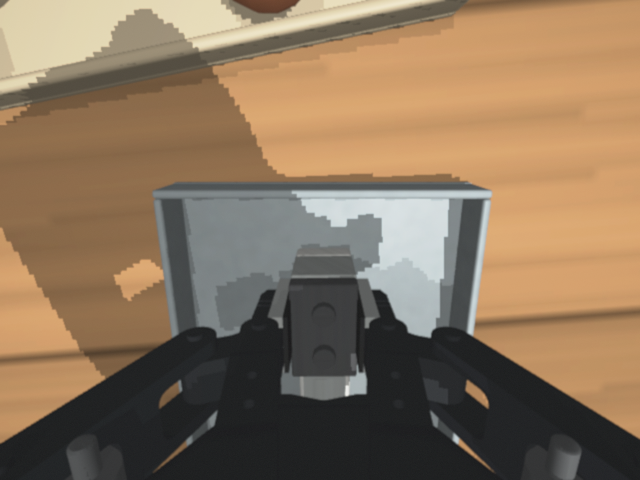

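View pics/s6.png

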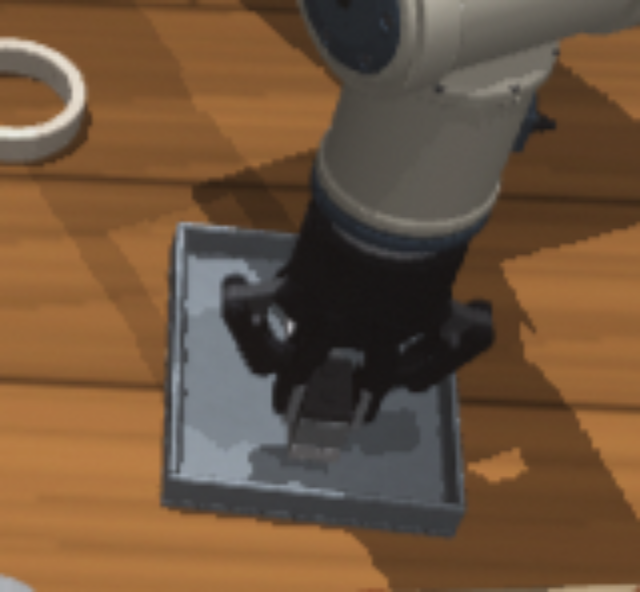

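Request:
{"op": "servo_tool", "data": {
  "rows": [
    [[0, 0, -0.3], 0, 1.5],
    [[0, 0, -0.3], 0, 1.5],
    [[0, 0, -0.2], 0, 1.5],
    [[0, 0, -0.1], 0, 1.5],
    [[0, 0, 0], 0, 1.5]
  ]
}}

```text
clock: 15.82
eef_pos: [613.2, 300.3, 39.6]
tcp_rot: [3.141, 0.0, -0.086]
contact_force: [-0.4, -0.5, -3.1]
opening: 0.291
```

Request:
{"op": "servo_tool", "data": {
  "rows": [
    [[0, 0, -0.1], 0, 1.5],
    [[0, 0, -0.1], 0, 1.5],
    [[0, 0, 0], 0, 1.5]
  ]
}}

```text
clock: 16.07
eef_pos: [613.2, 300.4, 37.6]
tcp_rot: [3.142, 0.0, -0.086]
contact_force: [0.2, 0.5, -2.9]
opening: 0.296
```

Request:
{"op": "servo_tool", "data": {
  "rows": [
    [[0, 0, -0.1], 0, 1.5],
    [[0, 0, -0.05], 0, 1.5],
    [[0, 0, 0], 0, 1.5]
  ]
}}

```text
clock: 16.32
eef_pos: [613.2, 300.4, 36.1]
tcp_rot: [3.142, 0.0, -0.086]
contact_force: [-0.1, -0.1, -3.5]
opening: 0.287
```

Request:
{"op": "servo_tool", "data": {
  "rows": [
    [[0, 0, -0.05], 0, 1.5],
    [[0, 0, 0], 0, 1.5]
  ]
}}

```text
clock: 16.48
eef_pos: [613.3, 300.4, 35.7]
tcp_rot: [3.142, 0.0, -0.086]
contact_force: [0.3, -1.0, -2.9]
opening: 0.291
```

Request:
{"op": "servo_tool", "data": {
  "rows": [
    [[0, 0, -0.05], 0, 1.5],
    [[0, 0, -0.05], 0, 1.5],
    [[0, 0, 0], 0, 1.5]
  ]
}}

```text
clock: 16.73
eef_pos: [613.4, 300.4, 35.5]
tcp_rot: [-3.142, -0.0, -0.086]
contact_force: [-2.3, -1.8, 4.9]
opening: 0.292
```

Request:
{"op": "servo_tool", "data": {
  "rows": [
    [[0, 0, -0.05], 0, 1.5],
    [[0, 0, 0], 0, 1.5]
  ]
}}

```text
clock: 16.9
eef_pos: [613.4, 300.4, 35.4]
tcp_rot: [-3.142, -0.0, -0.086]
contact_force: [-4.1, -3.1, 10.0]
opening: 0.286
```

The force reversed at the expected height, so the unit is on the tray floor. Easing the load and releasing.

Request:
{"op": "servo_tool", "data": {
  "rows": [
    [[0, 0, 0.08], 0, 1.5],
    [[0, 0, 0], 0, 2.2],
    [[0, 0, 0], 0, 2.6],
    [[0, 0, 0], 0, 3.0],
    [[0, 0, 0], 0, 3.6]
  ],
  "squeeze": 20
}}

```text
clock: 17.32
eef_pos: [613.5, 300.5, 35.0]
tcp_rot: [-3.141, -0.0, -0.086]
contact_force: [-0.1, 0.4, 1.6]
opening: 0.422
```

Request:
{"op": "servo_tool", "data": {
  "rows": [
    [[0, 0, 0], 0, 4.5],
    [[0, 0, 0], 0, 5.5],
    [[0, 0, 0], 0, 5.5],
    [[0, 0, 0], 0, 5.5]
  ]
}}

```text
clock: 17.65
eef_pos: [613.3, 300.4, 35.1]
tcp_rot: [-3.142, -0.0, -0.086]
contact_force: [0.3, 0.7, 0.1]
opening: 0.644
```

```bash
python3 - <<'E'
from h import *
s=r.sense(); f=grab("wrist"); print(s["clock"],s["eef_pos"],s["tcp_rot"],s["contact_force"],s["opening"])
cv2.imwrite("pics/w7.png",f["frame"][...,::-1])
E
```

```text
17.65 [613.31004699 300.43289494  35.06306845] [-3.14154313e+00 -4.10365868e-05 -8.55634503e-02] [0.30652274 0.70069108 0.08060154] 0.6438356367110438
```

View pics/w7.png

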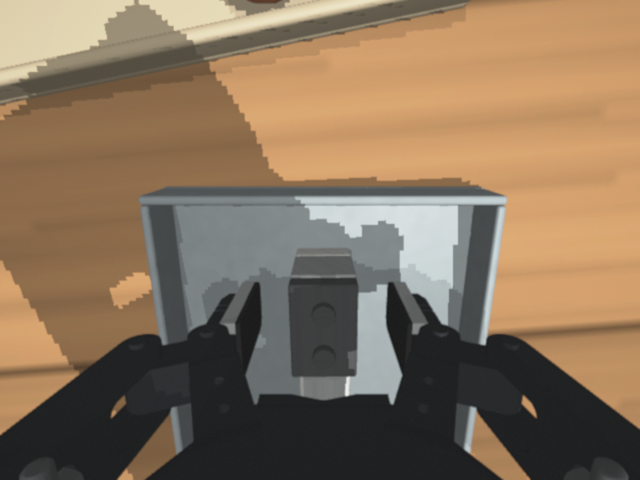

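Released, with both jaws clear of the block. Retreating straight up, then back toward the robot so the top camera can see.

Request:
{"op": "servo_tool", "data": {
  "rows": [
    [[0, 0, 1.0], 0, 5.5],
    [[0, 0, 2.5], 0, 5.5],
    [[0, 0, 3.5], 0, 5.5],
    [[0, 0, 4.0], 0, 5.5],
    [[0, 0, 4.0], 0, 5.5]
  ]
}}

```text
clock: 18.12
eef_pos: [612.8, 300.2, 187.0]
tcp_rot: [3.141, 0.001, -0.086]
contact_force: [0.3, 0.5, -0.2]
opening: 0.648
```

Request:
{"op": "servo_tool", "data": {
  "rows": [
    [[-3.0, 0, 1], 0, 5.5],
    [[-3.5, 0.5, 0], 0, 5.5],
    [[-3.5, 0.5, 0], 0, 5.5],
    [[-3.5, 0.5, 0], 0, 5.5],
    [[-3.5, 0.5, 0], 0, 5.5]
  ]
}}

```text
clock: 18.53
eef_pos: [441.8, 320.3, 196.0]
tcp_rot: [-3.141, -0.001, -0.086]
contact_force: [-0.0, 0.9, -0.1]
opening: 0.64
```

Request:
{"op": "servo_tool", "data": {
  "rows": [
    [[-3.5, 0.5, 0], 0, 5.5],
    [[-2.5, 0.5, 0], 0, 5.5],
    [[-1.5, 0, 0], 0, 5.5],
    [[0, 0, 0], 0, 5.5],
    [[0, 0, 0], 0, 5.5]
  ]
}}

```text
clock: 18.95
eef_pos: [368.6, 330.7, 195.9]
tcp_rot: [-3.141, -0.001, -0.084]
contact_force: [0.2, -0.1, -1.1]
opening: 0.646
```

```bash
python3 - <<'E'
from h import *
s=r.sense(); print(s["clock"],s["eef_pos"],s["contact_force"])
f=grab("top"); cv2.imwrite("pics/top8.png",f["frame"][...,::-1]); P=pts(f,np.linalg.inv(f["camera_from_world"]))
g=grab("scene"); cv2.imwrite("pics/s8.png",g["frame"][...,::-1])
z=cv2.medianBlur(P[...,2].astype(np.float32),3)
for nm,rg,lo in(("bar",(200,300,285,400),39),("tray",(195,300,135,220),35)):
    m=np.zeros(z.shape,np.uint8); a,b,c,d=rg; m[a:b,c:d]=((z>lo)&(z<62))[a:b,c:d]
    n,l,st,_=cv2.connectedComponentsWithStats(m)
    for i in range(1,n):
        if st[i,4]<100: continue
        Q=P[(l==i)&(abs(P[...,2]-z)<6)]; pc=Q[:,:2].mean(0); u=np.linalg.svd(Q[:,:2]-pc,full_matrices=False)[2][0];u*=np.sign(u[0]); t=(Q[:,:2]-pc)@u
        print(nm,st[i],pc.round(1),"yaw",np.arctan2(u[1],u[0]).round(3),[(k,round(float(np.median(Q[(t>k)&(t<k+12),2])),1)) for k in(-66,-40,-20,0,25,45) if ((t>k)&(t<k+12)).any()],np.percentile(t,[.5,99.5]).round(1))
E
```

```text
18.95 [368.58302246 330.7216075  195.85428136] [ 0.20406449 -0.13839994 -1.05079286]
bar [292 209  18  66 711] [568.4  49.3] yaw -0.106 [(-66, 49.7), (-40, 45.1), (-20, 44.9), (0, 45.0), (25, 53.2), (45, 53.2)] [-67.8  59.8]
bar [331 212  17  66 706] [560.1 -26. ] yaw -0.102 [(-66, 50.4), (-40, 45.1), (-20, 45.0), (0, 45.6), (25, 54.0), (45, 53.8)] [-67.6  60.6]
tray [161 210  21  66 746] [572. 303.] yaw -0.092 [(-66, 46.0), (-40, 40.3), (-20, 40.9), (0, 40.8), (25, 49.0), (45, 49.3)] [-69.3  58.7]
```

View pics/top8.png

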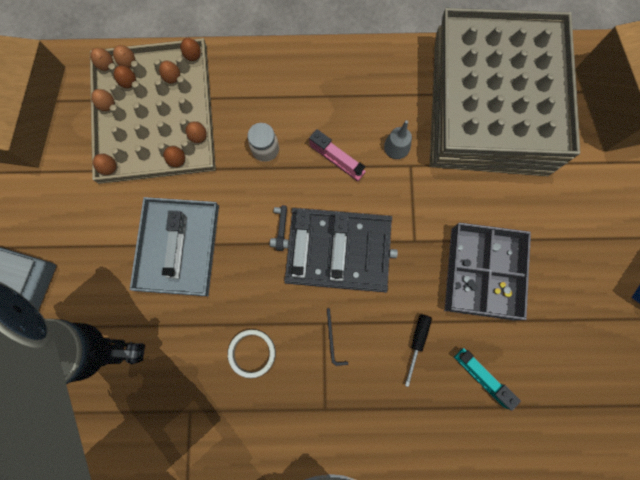

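View pics/s8.png

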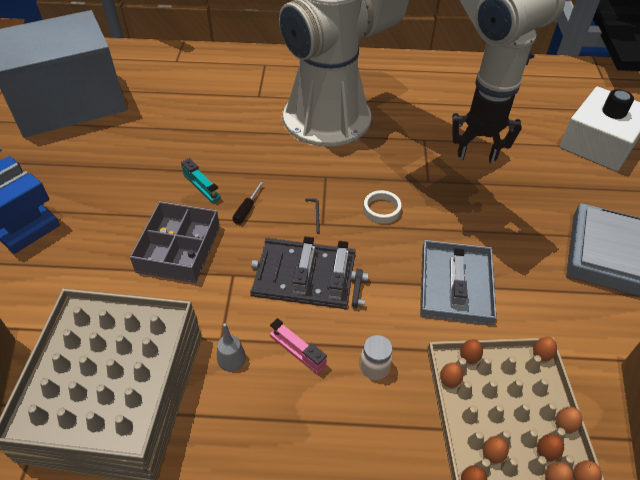

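The top view shows the unit upright at (173,245) in the tray. Its heights are 4 mm lower than in the bar, as expected for flat on the tray floor. The other two units are where they were, and the rest of the bench is undisturbed. Handing in.

```bash
python3 -c "
from rig import r
print(r.sign_off())"
```

```text
the job is handed in; nothing more can be done
None
```

I pressed the three fingers in order from the crank end, and the soft one was the last, at the shaft-stub end. That unit now stands in the scrap tray, released, and I handed the job in at about 19 s of the 53 s allowed. The sign-off gave no verdict.

| Finger | Force just before the stop | Force held on the stop |
|---|---|---|
| Nearest the crank | about 8 N | 13 N |
| Middle | about 8 N | 13 N |
| Last (soft) | about 3.9 N | 12 N |

The highest force I read on any tip was 13 N, against the 25 N limit.

- **Soft unit:** the last top-camera check shows it near the centre of the tray. It stands 4 mm lower than it did in the bar, so it is upright and flat on the tray floor.
- **Other two units:** both are seated within about 0.2 mm of their starting positions.
- **Rest of the bench:** nothing else looks moved in the pictures, and the gripper is clear of everything.

No check failed or disagreed. The top and wrist cameras agreed to about 1 mm on the finger positions.

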